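Hold the hidden jaw bolt of the block-cutting vise

TASK

I want to take the worn wooden liner off the fixed jaw of the vise: slide the moving jaw with the black grip fully open, lift the finished printing block out and stand it upright in the middle of the cork board. Then reach down into the channel bracket behind the fixed jaw, grip the hidden bolt head firmly from both sides without turning it, and finish while still holding it, so that it cannot turn when I undo the nut from the jaw side. Leave the pen jar, paint box and gouge where they are.

Things in the scene. Friction and masses are not known exactly. Their poses are not given: they have to be found in the camera images.
- vise: Green block-cutting vise screwed to the desk (fixed). Base 110 (x) x 300 (y) x 18 mm high; origin at the centre of its underside, z up. Its +y runs along the slide from the moving jaw to the fixed jaw. A steel bed (top at z 30 mm) carries the block. The fixed jaw's wooden liner is 10 mm thick, 100 mm wide, its face at y 65 mm, top at z 84 mm.
- channel (a point): Middle of the mouth of the fixed jaw's bracket, a steel U-channel 100 mm long in vise x, open upward and at both ends: at vise y 103, z 84 mm. Its two upright webs, 6 mm thick and 84 mm above the desk, leave a 44 mm gap (vise y 81 to 125 mm); its floor is 24 mm above the desk. The bolt runs along y through the front web; its nut is in the liner's face.
- jaw (a joint): Opening of the moving quick-action jaw in m: about 0 = closed on the block, 0.060 = fully open (stop). It slides along the vise's -y as it opens. It needs a steady pull of about 7 N and stays where it is left.
- jaw_grip (a point): Centre of the moving jaw's upright round black pull grip, 26 mm in diameter, 48 mm tall (this point is 24 mm below its top, 82 mm above the desk). It moves with the jaw; closed, it is at vise y -50 mm. The jaw's wooden face is 69 mm from it towards +y; the jaw is 90 mm wide, its top 84 mm above the desk.
- block: Finished printing block of dark wood, its grey top carved with a blue leaf: 60 (x) x 46 (y) x 72 mm high, about 150 g. Origin at the centre of its underside, z up. It starts standing on the vise bed, 30 mm above the desk, held between the jaws on its 46 mm width, top 18 mm above the jaws; its two end faces (60 mm apart in x) are free.
- board: Cork board lying fixed on the desk, 140 x 140 x 6 mm; origin at the centre of its underside. The block is stood here.
- bolt_head (a point): Centre of the hidden hex bolt head (brass-coloured, 19 mm across flats, 22 mm across corners, 10 mm thick along vise y): vise x 0, y 94, z 60 mm, 24 mm below the webs' tops, 36 mm above the channel floor. A round 16 mm sleeve, 8 mm long, lies between head and front web; from the head's rear face to the rear web are 26 mm. bolt_c1, bolt_c2: its halves towards vise +x, -x.
- bolt (a joint): Bolt angle in rad, right-handed about vise +y, within 0.4 of 0 at the start. At 0 two opposed flats face vise +x and -x, so a gripper pointing straight down and closing along x meets them squarely; at another angle, one leaned about the bolt's axis by as much does. The bolt turns easily (about 0.04 N m) if pushed off its axis.
- bolt_mark (a point): The corner of the hex head that is painted with a red line, 11 mm from the bolt's axis, the uppermost corner at joint value 0 (straight above the axis), halfway along the head. It shows whether the bolt has turned.
- pen_jar: Bystander: glass jar with pens, 80 mm wide, about 160 mm tall. Origin at the centre of its underside.
- paint_tin: Bystander: open white watercolour box, 110 x 210 x 20 mm with a raised lid 115 mm high. Origin at the centre of its underside.
- gouge: Bystander: small carving gouge with a pear-shaped wooden handle, 140 mm long along its x, 26 mm thick. Origin under its middle, on the desk.

How it is judged (in metres and radians):
On the way, in this order (a step that is already met when the one before it is completed fails the run):
1. the vise's moving jaw is slid fully open (value of joint jaw above 0.05 m), for 0.2 s.
2. the block stands upright on the cork board, let go (horizontal distance between block and board below 0.05 m and z of block in the frame of board below 0.009 m and angle between block's own z axis and vertical below 0.1 rad and linear speed of block below 0.02 m/s and contact force between the fingers and block below 0.1 N), for 0.2 s.
At the end, for the whole second after the job is handed in: Fingers grip the bolt head, over 10 N on each of its two sides; bolt still, its marked corner within 2.5 mm (13 degrees) of its start; jaw open over 50 of 60 mm; block upright (6 degrees), at rest and untouched on the cork board, middle within 50 mm of the board's (contact force between the fingers and bolt_c1 above 10 N and contact force between the fingers and bolt_c2 above 10 N and distance of bolt_mark from where it was at the start of the episode below 0.0025 m and velocity of joint bolt between -0.05 and 0.05 rad/s and value of joint jaw above 0.05 m and horizontal distance between block and board below 0.05 m and z of block in the frame of board below 0.009 m and angle between block's own z axis and vertical below 0.1 rad and linear speed of block below 0.02 m/s and contact force between the arm and block below 0.1 N); the arm keeps its last pose, push and grip.
It fails at once if the bolt was turned by more than about 13 degrees (distance of bolt_mark from where it was at the start of the episode above 0.0025 m).
It fails at once if the pen jar was moved by more than 20 mm (distance of pen_jar from where it was at the start of the episode above 0.02 m).
It fails at once if the paint box was moved by more than 20 mm (distance of paint_tin from where it was at the start of the episode above 0.02 m).
It fails at once if the gouge was moved by more than 20 mm (distance of gouge from where it was at the start of the episode above 0.02 m).
It also fails if it takes over 56 s, if anything falls off the work surface, if the arm or the gripper's body presses on something with over 40 N, if the wrist force passes 120 N, or if a joint passes its speed limit or range.

ROBOT

A 6-joint arm with a two-finger parallel gripper is mounted at the origin on the work surface. World frame = base frame: x ahead of the robot, y to its left, z up, the work surface at z = 0. Lengths are in mm, angles in degrees, forces in N, time in s.
With the tool pointing down it reaches from about 350 to 850 mm from the base axis. Payload 8.1 kg.
Tool frame: the origin (TCP) lies between the finger pads; the fingertips stand 17 mm ahead of it and the grasp point (between the pads) lies 2 mm behind it; z points along the fingers, y is the direction in which the jaws open and shut (so a half turn about z gives the same grasp; the last joint's range is limited). The gripper opens to 85 mm and grips with 20 to 120 N. Pads are 22 mm wide; open, the fingers measure 114 mm over their backs; the gripper's body (76 mm by 85 mm) begins 54 mm behind the grasp point. The pads swing forward as they close: fully open they stand 13 mm farther back than shut.
Start: joints at [66.612, 7.471, 85.268, -0, 87.261, -4.893], TCP at [190.312, 569.023, 248.292] pointing down, gripper open.
Joint ranges: [-169.43, 169.43], [-51.17, 129.36], [1.28, 143.12], [-76.62, 256.62], [0, 156.53], [-152.29, 152.29]. Speed limits (degrees/s): [136.94, 136.94, 159.86, 180, 180, 180].

INTERFACE

Orientations are given as [roll, pitch, yaw] about the fixed x, y, z axes, in that order (R = Rz(yaw) Ry(pitch) Rx(roll)).
In Python, from bench import r, snapshot, camera_params, spotter gives the robot as it stands. The module is installed in compiled form; this text tells all that it offers.
- The arm moves only by the tool arm_command, never from a script. Its arguments are lists of equal length, an entry for each row: "jaw": the opening, from -1 (shut) to 1 (fully open); "delta_pos": the shift along the tool's x, y, z each as a share of 0.4 m, from -1 to 1, a list of three; "roll": the turn about the tool's z as a share of 45 degrees, from -1 to 1. A call has 1 to 20 rows; each row is the pose to reach, as a shift and turn from the pose measured when the call began, along the tool's axes at that moment; what a row does not reach only later rows make up. A row lasts 1/12 s, in which the tool goes at most 41.7 mm and 7.16 degrees, less where a joint would pass 70% of its speed; a pose out of reach is approached as far as the arm can. A call with a number of a shift or a turn outside -1 to 1 is refused whole. A call with a gripper value outside its range is refused whole. The fingers move at their own pace and stop on an object; "force" is the grip in N (left out, the last holds). Time passes only in rows, so rows that repeat a pose let the fingers close. It gives the time, the measured TCP pose, the force and the opening at its end, in the units of the state.
- r.sense(): the state, without advancing time (a new reading comes with each control period).
- snapshot(name): name is "side" or "top"; returns the picture (420x560x3 uint8, red, green, blue); there is no depth.
- camera_params(name): a dict with "fx", "fy", "cx", "cy" (pixels), "rvec" (rotation vector, rad) and "tvec" (3), from world to camera coordinates, as OpenCV has them. Camera axes: x right, y down, z forward; pixel columns grow to the right and rows downward; lengths in mm; the calibration is good to about 2 mm. A picture is of the moment at which its call begins. camera_params takes no time and is no camera call.
- r.hand_in(): hands the job in, once; it reports no verdict.
Trained networks look in the newest picture that a camera, given by its name, has taken for a name from the list of things; names that differ only in an ending like _2 or _b are one class to them, and where a whole thing is asked for, a point or a joint stands for the part that bears it (a point fixed in the world has none). Each returns a list of dicts, best first, with "conf" (0 to 1); they miss things now and then, are a little off and sometimes report something else, mostly with a low value. They report only what shows in the picture. A call takes as long as a camera call.
- spotter.recognise(camera, target): "centre" ([column, row] in pixels, amid what is visible of it).
- spotter.silhouettes(camera, target): "region" (420x560 bool, what is visible of it) and "centre" ([column, row] in pixels, amid what is visible of it).
- spotter.pinpoint(camera, target): "centre" ([column, row] in pixels: a listed point, or the origin of a listed thing).
The state is a dict: "time": time; "joint_pos": joint angles; "qd": joint speeds; "joint_efforts": joint torques, N m; "tool_pos": TCP position; "tcp_rot": TCP orientation; "ft_force": force on the tool from outside, world axes, zero at the start; "wrist_torque": the same for the moment, N m; "finger_gap": finger opening in mm.
Only numpy, scipy, OpenCV 4.12 (cv2) and the standard library are available. Lean on these libraries where they do the work, as an engineer would, in place of code of your own. Each camera call takes 0.05 s, during which the arm holds its last target. There are 200 camera calls.

## Working session

There is one attempt and no reset: what is moved stays moved. The work goes in short steps, Python scripts to look and compute and a tool call to move; the robot and the scene stay as the last step left them, time stands still between calls to the robot, and variables do not carry over. Pictures are saved under pics/ and viewed, and the job is handed in when it is done.

Besides the shell and the picture viewer there is one more tool, called after "Emit:" as name([rows], argument=value, ...), one row to a line, values as JSON. arm_command: Moves the arm, as the interface text tells. Its arguments: {"type":"object","properties":{"jaw":{"type":"array"},"delta_pos":{"type":"array"},"roll":{"type":"array"},"force":{"type":"number"}},"required":["jaw","delta_pos","roll"]}

```bash
mkdir -p pics; cat > h.py <<'E'
import numpy as np, cv2
from bench import r, snapshot, camera_params, spotter
def save(n,f,crop=None,s=1):
    im=snapshot(n)
    if crop: a,b,c,d=crop; im=im[b:d,a:c]
    if s!=1: im=cv2.resize(im,None,fx=s,fy=s,interpolation=cv2.INTER_CUBIC)
    cv2.imwrite('pics/'+f,im[:,:,::-1])
def cam(n):
    p=camera_params(n);R=cv2.Rodrigues(np.array(p['rvec'],float))[0];t=np.array(p['tvec'],float).ravel()
    K=np.array([[p['fx'],0,p['cx']],[0,p['fy'],p['cy']],[0,0,1.]]);return K,R,t
def proj(n,P):
    K,R,t=cam(n);q=(K@(R@np.atleast_2d(P).T+t[:,None])).T;return q[:,:2]/q[:,2:]
def ray(n,uv):
    K,R,t=cam(n);return -R.T@t, R.T@np.linalg.inv(K)@np.array([uv[0],uv[1],1.])
def onz(n,uv,z):
    c,d=ray(n,uv);return c+d*(z-c[2])/d[2]
def tri(a,b):
    (c1,d1),(c2,d2)=ray('side',a),ray('top',b)
    s=np.linalg.lstsq(np.c_[d1,-d2],c2-c1,rcond=None)[0]
    p,q=c1+s[0]*d1,c2+s[1]*d2;return (p+q)/2,np.linalg.norm(p-q)
E
python3 - <<'E'
from h import *
save('side','s0.png');save('top','t0.png')
for n in('side','top'):
    K,R,t=cam(n);print(n,K[0,0],(-R.T@t).round(),R[2].round(2))
for x in ['vise','channel','jaw_grip','block','board','bolt_head','bolt_mark','pen_jar','paint_tin','gouge']:
    d={}
    for n in('side','top'):
        l=spotter.pinpoint(n,x); d[n]=l[0]['centre'] if l else None
        print(x,n,[(np.round(k['centre'],1).tolist(),round(k['conf'],2)) for k in l[:2]])
    if d['side'] is not None and d['top'] is not None: p,e=tri(d['side'],d['top']);print('   ',p.round(1),round(e,1))
print(r.sense())
E
```

```text
side 496.67293840699557 [ 483. -912.  785.] [ 0.14  0.81 -0.58]
top 406.9151638646284 [ 534.   30. 1154.] [ 0.09 -0.   -1.  ]
vise side [([235.1, 244.8], 0.92), ([347.9, 344.8], 0.5)]
vise top [([261.4, 257.3], 0.75), ([386.4, 245.6], 0.33)]
    [ 5.13e+02  6.37e+01 -2.00e-01] 7.8
channel side [([227.3, 195.4], 0.74), ([231.2, 228.1], 0.69)]
channel top [([221.5, 254.1], 0.76), ([227.2, 255.9], 0.48)]
    [516.  166.2  81.6] 8.2
jaw_grip side []
jaw_grip top [([277.7, 256.8], 0.72)]
block side [([228.6, 224.3], 0.95)]
block top [([243.1, 254.9], 0.58), ([262.9, 257.4], 0.47)]
    [511.8 113.6  28.1] 9.8
board side [([266.1, 357.9], 0.97)]
board top [([383.0, 245.7], 0.94)]
    [ 542.1 -283.4  -12.3] 6.5
bolt_head side [([262.6, 162.3], 0.33)]
bolt_head top [([281.0, 256.4], 0.63), ([226.1, 257.2], 0.41)]
    [552.3   9.  262. ] 72.5
bolt_mark side []
bolt_mark top [([223.1, 255.6], 0.59)]
pen_jar side [([266.4, 161.9], 0.9)]
pen_jar top [([121.2, 209.7], 0.94)]
    [ 6.500e+02  4.622e+02 -1.000e-01] 5.9
paint_tin side [([263.4, 162.8], 0.4)]
paint_tin top [([287.2, 164.0], 0.57)]
    [651.9  -1.6 276.6] 128.2
gouge side [([347.3, 344.7], 0.89)]
gouge top [([388.9, 185.7], 0.67), ([258.4, 254.8], 0.18)]
    [ 706.2 -299.1   10.4] 4.2
{'time': 1.1, 'joint_pos': array([ 6.66106431e+01,  7.47136437e+00,  8.52683445e+01, -5.80411678e-04,
        8.72601341e+01, -4.89175686e+00]), 'qd': array([ 0.00334261,  0.01855193,  0.02890738,  0.07865694,  0.03625143,
       -0.03164059]), 'joint_efforts': array([ 1.02130127e-04, -5.69357157e+01, -5.00843740e+01, -3.73502489e-04,
        1.83524171e-03,  1.20174948e-05]), 'tool_pos': array([190.3307854 , 569.01847527, 248.28492861]), 'tcp_rot': array([1.79999893e+02, 5.91030755e-04, 1.61502428e+02]), 'ft_force': array([ 0.28281368, -0.28767106,  0.12317691]), 'wrist_torque': array([-0.00300613, -0.0132128 , -0.06614458]), 'finger_gap': 85.12517623243988}
```

View pics/s0.png

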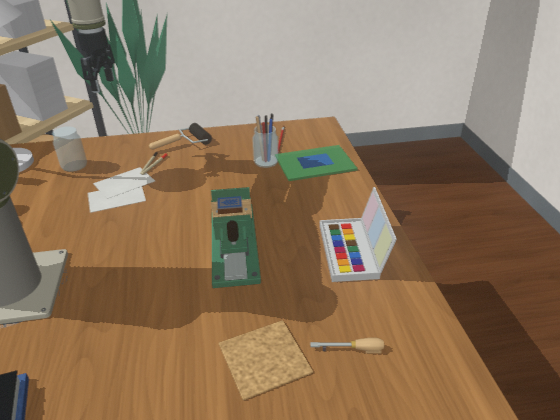

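View pics/t0.png

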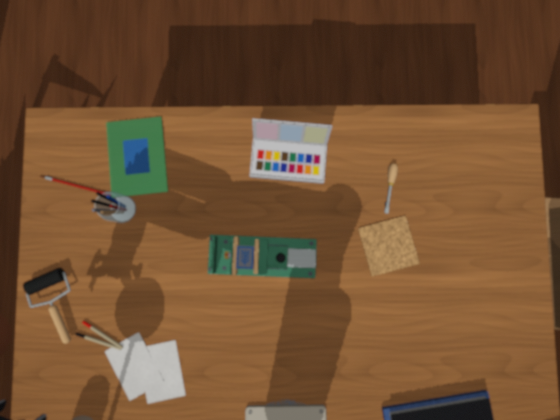

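```bash
python3 - <<'E'
from h import *
save('top','t1.png',(190,215,310,300),6)
save('side','s1.png',(170,160,290,300),4)
E
```

```text
(no output)
```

View pics/t1.png

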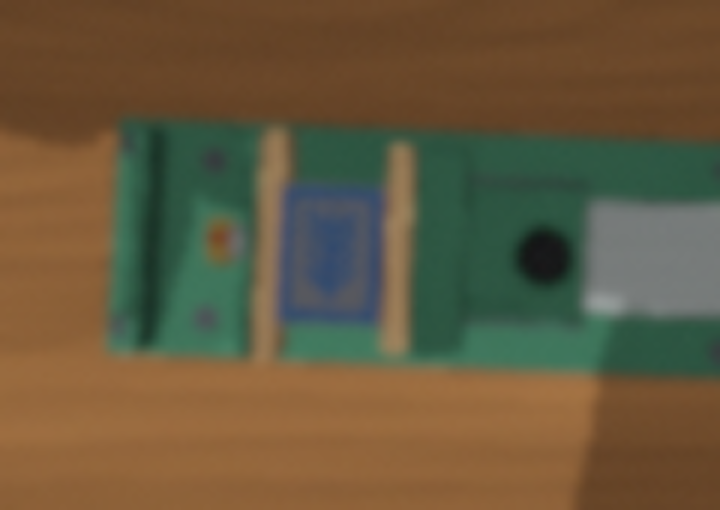

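View pics/s1.png

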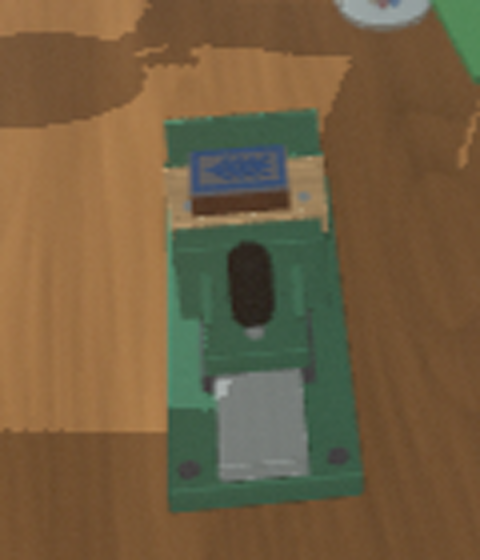

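The side view shows the vise at about (235,245) with the grip near (233,230). The cork board is at (266,358). In the top view the vise runs along the columns, and the brass bolt head with its red mark sits at about (226,255). Next I fit the vise pose and check it against the pictures.

```bash
cat >> h.py <<'E'
def V(p,P):
    P=np.atleast_2d(np.array(P,float));c,s=np.cos(p[2]),np.sin(p[2])
    return np.c_[p[0]+c*P[:,0]-s*P[:,1],p[1]+s*P[:,0]+c*P[:,1],P[:,2]]
def overlay(n,p,polys,f,crop,s):
    a,b,c,d=crop;im=cv2.resize(snapshot(n)[b:d,a:c],None,fx=s,fy=s,interpolation=cv2.INTER_CUBIC)
    for P in polys:
        q=((proj(n,V(p,P))-[a,b]+.5)*s*16).astype(np.int32);cv2.polylines(im,[q],True,(255,0,255),1,cv2.LINE_AA,4)
    cv2.imwrite('pics/'+f,im[:,:,::-1])
def box(x0,x1,y0,y1,z): return [[x0,y0,z],[x1,y0,z],[x1,y1,z],[x0,y1,z]]
POLY=[box(-55,55,-150,150,18),box(-50,50,65,75,84),box(-50,50,125,131,84),box(-50,50,75,81,84),box(-30,30,19,65,102),
 [[13*np.cos(t),-50+13*np.sin(t),106] for t in np.linspace(0,6.28,20)],
 [[11*np.sin(t),94,60+11*np.cos(t)] for t in np.arange(6)*np.pi/3]]
E
python3 - <<'E'
from h import *
from scipy.optimize import least_squares
c=lambda u,v:(190+u/6-.5,215+v/6-.5)
sc=lambda u,v:(170+u/4-.5,160+v/4-.5)
top=[((50,75,84),c(264,128)),((50,65,84),c(290,130)),((-50,75,84),c(253,360)),((-50,65,84),c(279,360)),
((30,65,102),c(287,186)),((30,19,102),c(384,186)),((-30,19,102),c(383,322)),((-30,65,102),c(282,321)),((0,-50,106),c(545,256)),((50,131,84),c(122,122)),((-50,131,84),c(108,352))]
side=[((-55,-150,18),sc(169,497)),((55,-150,18),sc(363,480)),((-30,19,102),sc(192,192)),((30,19,102),sc(287,189)),((-50,131,84),sc(166,122)),((50,131,84),sc(318,111)),((0,-50,106),sc(250,250))]
def res(p,both=1,t=1,s=1):
    return np.r_[(proj('top',V(p,[a for a,_ in top]))-[b for _,b in top]).ravel()*t,(proj('side',V(p,[a for a,_ in side]))-[b for _,b in side]).ravel()*s]
for t,s in((1,1),(1,0),(0,1)):
    o=least_squares(lambda p:res(p,t=t,s=s),[513,64,0],loss='soft_l1');print(o.x.round(3),np.degrees(o.x[2]).round(2))
    if t*s:p=o.x;print(o.fun.reshape(-1,2).round(1).tolist())
np.save('p.npy',p)
overlay('top',p,POLY,'o1.png',(200,225,325,290),6);overlay('side',p,POLY,'o2.png',(200,175,275,295),5)
E
```

```text
[ 5.1330e+02  6.1935e+01 -4.9000e-02] -2.82
[[-0.0, 0.2], [-0.5, 0.0], [-0.1, -0.0], [-0.6, 0.2], [-1.0, -1.7], [0.6, -1.0], [-0.3, -0.2], [-1.4, -0.8], [0.1, 0.2], [2.4, 0.3], [2.6, 0.4], [-0.8, -0.2], [0.1, -0.6], [0.4, 1.0], [1.6, -0.3], [-0.8, 0.3], [-0.4, 0.2], [-0.7, 1.1]]
[ 5.12817e+02  6.17950e+01 -5.20000e-02] -2.95
[ 5.13894e+02  6.23890e+01 -5.10000e-02] -2.93
```

View pics/o1.png

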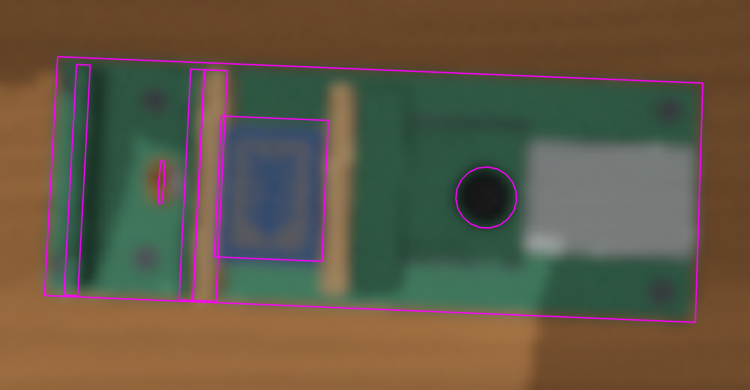

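View pics/o2.png

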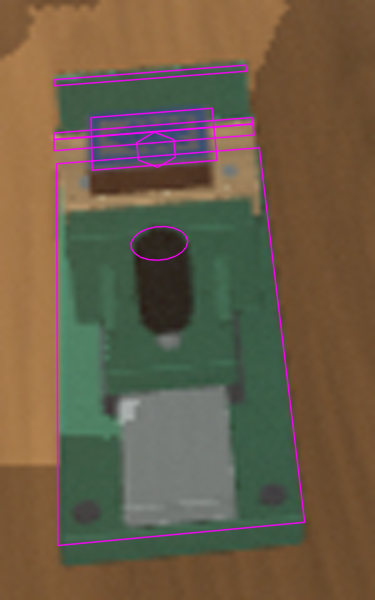

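The wireframe fits both views to about 1 px, or 2–3 mm. In the top view the hex shows at rows 155–205 with the red near its middle. I zoom in there to estimate the bolt angle.

```bash
python3 - <<'E'
from h import *
p=np.load('p.npy')
im=np.mean([snapshot('top')[246:266,216:238].astype(float) for _ in range(3)],0)
big=cv2.resize(im.clip(0,255).astype(np.uint8),None,fx=28,fy=28,interpolation=cv2.INTER_NEAREST)
cv2.imwrite('pics/b.png',big[:,:,::-1])
for a in(-.4,-.2,0,.2,.4): print(a,proj('top',V(p,[[11*np.sin(a),94,60+11*np.cos(a)]])).round(1))
print('axis',proj('top',V(p,[[0,94,60],[0,89,69],[0,99,69],[0,85,66]])).round(1).tolist())
print('R\n',im[3:15,5:16,0].round().astype(int));print('G\n',im[3:15,5:16,1].round().astype(int));print('B\n',im[3:15,5:16,2].round().astype(int))
E
```

```text
-0.4 [[225.8 256.4]]
-0.2 [[225.8 255.6]]
0 [[225.9 254.8]]
0.2 [[225.9 254. ]]
0.4 [[226.  253.2]]
axis [[226.3, 254.8], [227.8, 254.9], [224.1, 254.7], [229.5, 254.9]]
R
 [[ 48  54  59  60  58  57  55  52  49  46  50]
 [ 49  55  62  68  72  74  72  65  59  53  53]
 [ 49  56  66  79  91  96  93  85  73  61  57]
 [ 51  57  70  89 103 109 107  98  85  71  62]
 [ 52  60  74  93 109 114 112 105  95  80  66]
 [ 55  63  77  97 111 116 114 110 102  87  71]
 [ 55  63  78  99 113 117 115 112 105  90  74]
 [ 56  63  77  99 114 118 116 110 102  87  74]
 [ 58  63  75  95 110 114 111 103  93  79  74]
 [ 60  63  70  84  96 100  97  90  80  70  72]
 [ 61  63  66  72  78  80  79  75  68  62  70]
 [ 62  62  63  64  67  67  67  66  62  59  69]]
G
 [[ 91 102 109 109 105 103  99  94  91  86  84]
 [ 91 102 112 113 111 109 106 103 100  94  88]
 [ 91 102 112 112 108 105 104 104 104  99  91]
 [ 94 104 111 108 100  96  95  98 100  97  90]
 [ 98 108 110 102  90  83  85  93  98  96  89]
 [101 111 109  97  81  73  78  92 102  99  91]
 [103 112 111 101  87  81  83  96 105 102  93]
 [105 113 114 107  97  92  93  99 103 100  94]
 [108 115 115 111 103  98  97  99 101 100  96]
 [112 116 116 113 107 102 100 102 104 103  98]
 [113 117 117 116 112 109 108 110 110 105  98]
 [115 117 117 117 116 115 116 116 113 105  97]]
B
 [[ 70  79  86  86  82  79  76  73  70  67  65]
 [ 71  80  87  87  84  82  79  78  77  74  68]
 [ 71  79  86  83  76  71  72  77  81  78  71]
 [ 73  81  85  78  64  56  60  74  83  82  73]
 [ 76  84  85  73  55  45  55  77  90  87  74]
 [ 79  86  84  70  49  42  57  82  96  92  77]
 [ 80  87  85  71  51  44  60  86 100  95  79]
 [ 81  88  86  74  55  49  62  84  97  93  78]
 [ 84  89  88  77  61  55  62  79  90  87  78]
 [ 87  91  89  82  71  65  67  77  85  84  77]
 [ 88  91  90  87  83  79  80  84  86  82  75]
 [ 90  91  90  90  89  88  89  90  87  81  73]]
```

View pics/b.png

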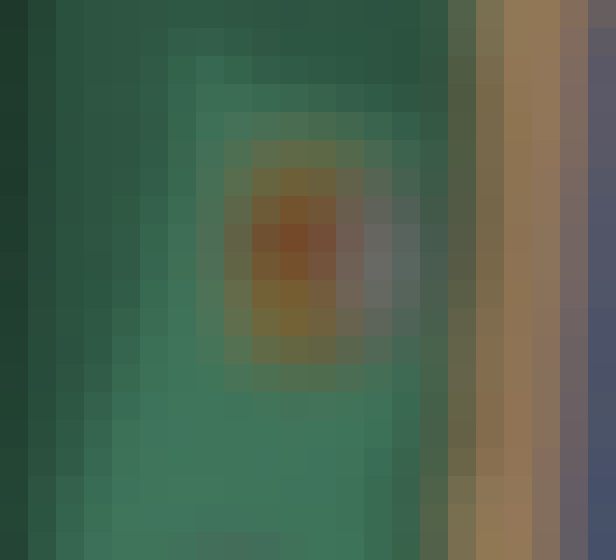

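The bolt angle is about +0.2 rad: the red is about 0.9 px towards +x from the axis. Next I approach the grip, with a helper for the shifts.

```bash
cat >> h.py <<'E'
from scipy.spatial.transform import Rotation as Rot
def go(v,p=None,world=False):
    "shares for TCP to vise point v, tool yaw 90+vise yaw"
    p=np.load('p.npy') if p is None else p
    s=r.sense();R=Rot.from_euler('xyz',s['tcp_rot'],degrees=True).as_matrix()
    w=np.array(v,float) if world else V(p,[v])[0]
    d=R.T@(w-s['tool_pos'])/400;a=(s['tcp_rot'][2]-(90+np.degrees(p[2]))+180)%360-180
    print('target',w.round(1),'delta',d.round(4),'roll',round(a/45,3),'t',round(s['time'],2),'vise now',(Rot.from_euler('z',-p[2]).as_matrix()@(s['tool_pos']-[p[0],p[1],0])).round(1),'F',s['ft_force'].round(1),'gap',round(s['finger_gap'],1))
E
python3 - <<'E'
from h import *
np.save('p.npy',[513.2,62.1,np.radians(-2.9)])
go([0,-50,150])
E
```

```text
target [510.7  12.2 150. ] delta [-1.2012 -1.0662  0.2457] roll 1.653 t 1.45 vise now [-348.1  489.9  248.3] F [-0.1 -0.1 -0.9] gap 85.2
```

Emit:
arm_command([
  [-0.75,-0.66,0],
  [-0.75,-0.66,0],
  [-0.75,-0.66,0],
  [-0.75,-0.66,0],
  [-0.75,-0.66,0],
  [-0.75,-0.66,0],
  [-0.75,-0.66,0],
  [-0.75,-0.66,0],
  [-0.75,-0.66,0],
], jaw=[1,1,1,1,1,1,1,1,1], roll=[1,1,1,1,1,1,1,1,1], force=40)

```text
time: 2.2
tool_pos: [379.3, 243.0, 248.6]
tcp_rot: [179.9, 0.0, 116.5]
ft_force: [1.2, -0.4, 0.9]
finger_gap: 85.5
```

```bash
python3 -c "
from h import *
go([0,-50,150])"
```

```text
target [510.7  12.2 150. ] delta [-0.663   0.0362  0.2466] roll 0.653 t 2.2 vise now [-142.9  173.9  248.6] F [ 1.2 -0.4  0.9] gap 85.5
```

Emit:
arm_command([
  [-0.663,0.036,0.1],
  [-0.663,0.036,0.1],
  [-0.663,0.036,0.1],
  [-0.663,0.036,0.1],
  [-0.663,0.036,0.1],
  [-0.663,0.036,0.246],
  [-0.663,0.036,0.246],
  [-0.663,0.036,0.246],
  [-0.663,0.036,0.246],
  [-0.663,0.036,0.246],
], jaw=[0.3,0.3,0.3,0.3,0.3,0.3,0.3,0.3,0.3,0.3], roll=[0.653,0.653,0.653,0.653,0.653,0.653,0.653,0.653,0.653,0.653])

```text
time: 3.03
tool_pos: [510.3, 12.3, 150.3]
tcp_rot: [-180.0, -0.1, 87.1]
ft_force: [0.2, 1.5, 0.8]
finger_gap: 55.5
```

```bash
python3 - <<'E'
from h import *
go([0,-50,82])
p=np.load('p.npy')
overlay('top',p,POLY,'o3.png',(200,225,325,290),6);overlay('side',p,POLY,'o4.png',(190,155,290,275),5)
E
```

```text
target [510.7  12.2  82. ] delta [-0.0005  0.0009  0.1708] roll -0.001 t 3.03 vise now [ -0.3 -49.9 150.3] F [0.2 1.5 0.8] gap 55.5
```

View pics/o3.png

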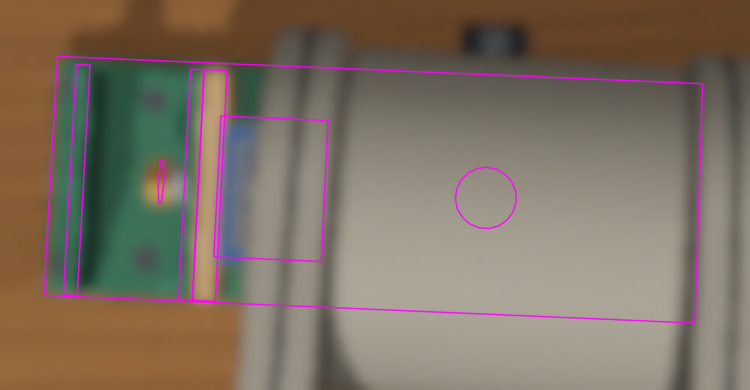

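View pics/o4.png

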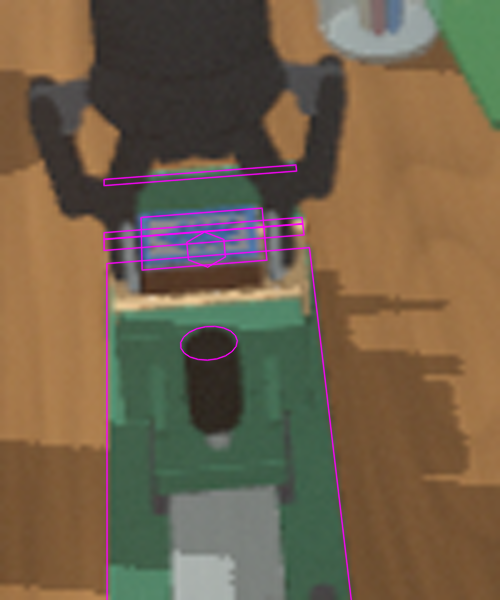

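In the side view the fingers straddle the grip line. The bolt head is now better lit in the top view, so I read it again.

```bash
python3 - <<'E'
from h import *
im=np.mean([snapshot('top')[246:266,216:238].astype(float) for _ in range(2)],0)
cv2.imwrite('pics/b2.png',cv2.resize(im.clip(0,255).astype(np.uint8),None,fx=28,fy=28,interpolation=cv2.INTER_NEAREST)[:,:,::-1])
for c in(0,1,2):print('RGB'[c]);print(im[3:15,5:16,c].round().astype(int))
E
```

```text
R
[[ 46  52  58  60  62  63  63  62  60  58  66]
 [ 46  53  60  67  74  76  74  70  65  62  69]
 [ 46  54  66  80  93  98  96  86  74  66  72]
 [ 47  56  70  92 108 115 112 102  89  78  76]
 [ 50  59  78 105 124 128 124 116 107  94  84]
 [ 52  64  88 122 142 146 141 135 126 110  92]
 [ 54  66  98 139 163 166 159 152 141 123 102]
 [ 54  68 103 148 174 178 172 161 148 127 106]
 [ 56  66 100 144 170 177 170 158 141 120 106]
 [ 57  64  87 122 147 154 150 137 118 102 101]
 [ 58  61  71  90 107 114 112 102  87  80  96]
 [ 59  60  62  67  73  76  76  72  68  68  92]]
G
[[ 88  98 109 112 112 113 113 113 111 108 109]
 [ 87  98 108 111 111 110 110 111 111 111 112]
 [ 88  98 108 109 106 105 106 106 107 109 112]
 [ 89 101 108 107 100  98  97 100 104 108 111]
 [ 94 104 108 102  94  90  91 102 112 114 113]
 [ 98 107 109 104  99  95  98 114 127 126 119]
 [100 108 114 121 126 124 123 133 142 138 125]
 [101 112 120 134 145 145 144 146 150 143 130]
 [104 112 121 136 148 150 148 147 146 140 131]
 [107 113 118 129 137 139 138 135 133 132 129]
 [109 113 115 119 123 124 122 121 120 122 126]
 [111 113 114 114 115 115 116 114 116 118 122]]
B
[[ 68  77  85  88  88  88  88  88  87  84  84]
 [ 67  77  84  85  84  82  83  84  86  86  86]
 [ 68  78  83  80  74  70  72  78  83  86  87]
 [ 69  78  82  75  62  56  60  76  87  91  89]
 [ 73  81  82  71  56  48  62  86 102 102  94]
 [ 76  84  82  71  56  52  72 104 121 117 101]
 [ 77  84  83  75  66  64  85 118 136 129 108]
 [ 78  85  86  81  76  76  95 124 141 134 112]
 [ 81  86  86  84  80  80  95 120 134 128 112]
 [ 82  88  87  86  82  80  88 104 115 114 106]
 [ 85  87  87  86  84  83  85  91  97 100 100]
 [ 86  88  87  87  86  86  86  88  90  92  94]]
```

View pics/b2.png

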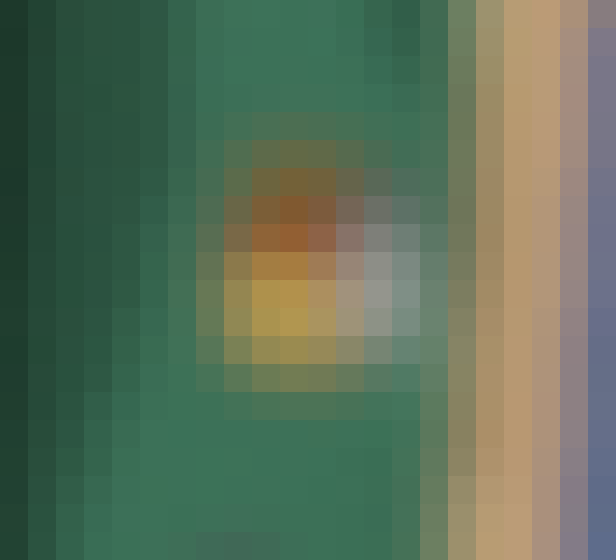

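Emit:
arm_command([
  [0,0,0.1],
  [0,0,0.17],
  [0,0,0.17],
  [0,0,0.17],
  [0,0,0.17],
  [0,0,0.17],
  [0,0,0.17],
  [0,0,0.17],
  [0,0,0.17],
  [0,0,0.17],
  [0,0,0.17],
  [0,0,0.17],
], jaw=[0.3,0.3,0.3,0.3,0.3,-0.2,-0.3,-0.4,-0.5,-0.6,-0.6,-0.6], roll=[0,0,0,0,0,0,0,0,0,0,0,0])

```text
time: 4.23
tool_pos: [510.5, 13.4, 85.6]
tcp_rot: [179.9, -0.0, 87.2]
ft_force: [-14.1, 2.0, 12.6]
finger_gap: 25.1
```

```bash
python3 -c "
from h import *
go([0,-116,82])"
```

```text
target [507.3 -53.8  82. ] delta [-0.1682  0.0003  0.009 ] roll 0.003 t 4.23 vise now [ -0.3 -48.7  85.6] F [-14.1   2.   12.6] gap 25.1
```

Emit:
arm_command([
  [0,-0.003,-0.01],
  [-0.02,-0.003,-0.01],
  [-0.04,-0.003,-0.01],
  [-0.06,-0.003,-0.01],
  [-0.08,-0.003,-0.01],
  [-0.1,-0.003,-0.01],
  [-0.115,-0.003,-0.01],
  [-0.13,-0.003,-0.01],
  [-0.14,-0.003,-0.01],
  [-0.147,-0.003,-0.01],
  [-0.151,-0.003,-0.01],
  [-0.154,-0.003,-0.01],
  [-0.154,-0.003,-0.01],
  [-0.154,-0.003,-0.01],
], jaw=[-0.6,-0.6,-0.6,-0.6,-0.6,-0.6,-0.6,-0.6,-0.6,-0.6,-0.6,-0.6,-0.6,-0.6], roll=[0,0,0,0,0,0,0,0,0,0,0,0,0,0])

```text
time: 5.4
tool_pos: [507.2, -46.6, 88.8]
tcp_rot: [179.8, -0.2, 87.2]
ft_force: [13.5, 5.9, -21.1]
finger_gap: 25.0
```

```bash
python3 -c "
from h import *
go([0,-116,82])
save('side','s5.png',(190,135,290,285),4)"
```

```text
target [507.3 -53.8  82. ] delta [-0.0178  0.0012  0.0169] roll 0.003 t 5.4 vise now [  -0.5 -108.9   88.8] F [ 13.5   5.9 -21.1] gap 25.0
```

View pics/s5.png

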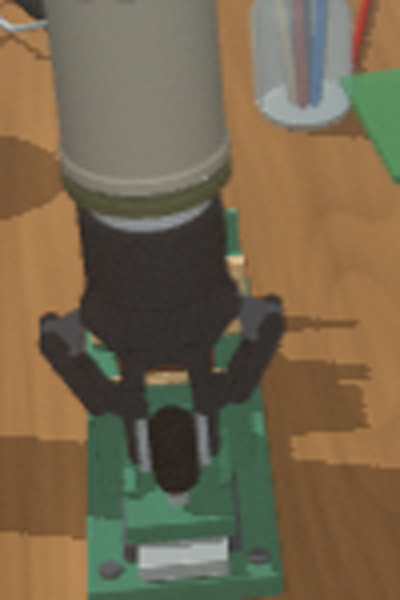

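The jaw slid 60 mm. The grip's axis lies at vise x of about -0.4 in my fit. I release it and go over the block.

Emit:
arm_command([
  [0,0,0],
  [0,0,0],
  [0,0,0],
  [0,0,-0.1],
  [0,0,-0.15],
  [0.1,0,-0.15],
  [0.2,0,-0.15],
  [0.3,0,-0.15],
  [0.377,0,-0.15],
  [0.377,0,-0.15],
  [0.377,0,-0.15],
  [0.377,0,-0.15],
], jaw=[0,0.5,1,1,1,1,1,1,1,1,1,1], roll=[0,0,0,0,0,0,0,0,0,0,0,0], force=30)

```text
time: 6.45
tool_pos: [514.5, 103.6, 149.8]
tcp_rot: [179.8, -0.2, 87.3]
ft_force: [-0.1, -0.6, 0.4]
finger_gap: 85.5
```

```bash
python3 - <<'E'
from h import *
go([-.4,42,86])
save('top','t6.png',(190,215,340,300),5);save('side','s6.png',(190,135,290,285),4)
E
```

```text
target [514.9 104.1  86. ] delta [0.0008 0.0004 0.1596] roll 0.004 t 6.45 vise now [ -0.8  41.5 149.8] F [-0.1 -0.6  0.4] gap 85.5
```

View pics/s6.png

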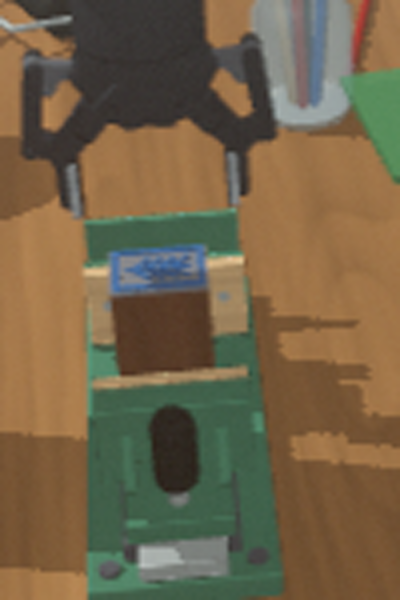

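View pics/t6.png

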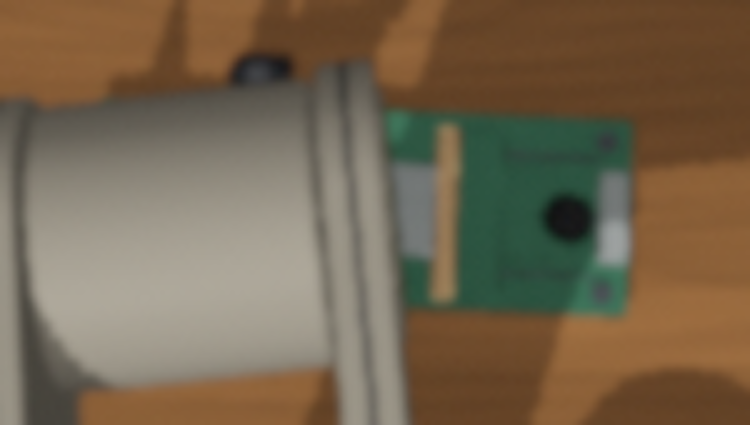

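The jaw is open and the block stands alone on the bed, so I descend and grasp it.

Emit:
arm_command([
  [0,0,0.08],
  [0,0,0.14],
  [0,0,0.16],
  [0,0,0.16],
  [0,0,0.16],
  [0,0,0.16],
  [0,0,0.16],
  [0,0,0.16],
  [0,0,0.16],
  [0,0,0.16],
  [0,0,0.16],
  [0,0,0.16],
  [0,0,0.16],
  [0,0,0.16],
], jaw=[1,1,1,1,1,0.6,0.4,0.35,0.3,0.2,0.2,0.2,0.2,0.2], roll=[0,0,0,0,0,0,0,0,0,0,0,0,0,0])

```text
time: 7.72
tool_pos: [516.0, 102.9, 87.5]
tcp_rot: [179.6, -0.2, 87.2]
ft_force: [-1.1, -1.7, 6.1]
finger_gap: 59.7
```

```bash
python3 - <<'E'
from h import *
go([0,42,86])
save('side','s7.png',(190,135,290,285),4)
E
```

```text
target [515.3 104.   86. ] delta [ 0.0027 -0.0018  0.0037] roll 0.001 t 7.72 vise now [ 0.7 40.9 87.5] F [-1.1 -1.7  6.1] gap 59.7
```

View pics/s7.png

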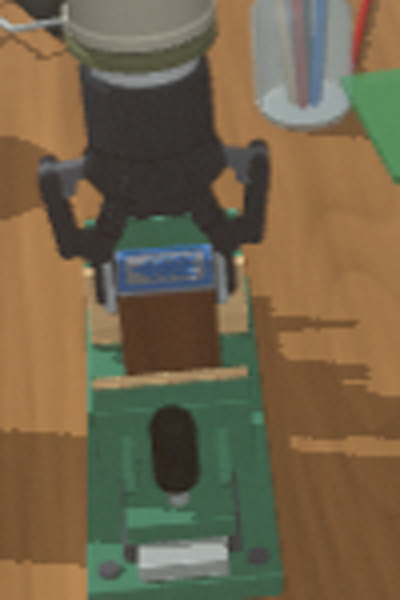

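Emit:
arm_command([
  [0,0,-0.03],
  [0,0,-0.1],
  [0,0,-0.18],
  [0,0,-0.25],
  [0,0,-0.275],
  [0,0,-0.275],
], jaw=[0.2,0.2,0.2,0.2,0.2,0.2], roll=[0,0,0,0,0,0])

```text
time: 8.27
tool_pos: [517.5, 103.0, 202.0]
tcp_rot: [179.2, -0.2, 87.2]
ft_force: [-0.3, -0.4, -2.0]
finger_gap: 59.6
```

```bash
python3 - <<'E'
from h import *
for n in('top','side'):
    snapshot(n)
    for k in spotter.pinpoint(n,'board')[:1]: print(n,onz(n,k['centre'],0).round(1),k['conf'])
    for k in spotter.silhouettes(n,'board')[:1]: print(n,'sil',onz(n,k['centre'],6).round(1),k['conf'])
go([543,-284,140],world=True)
E
```

```text
top [ 543.2 -290.5    0. ] 0.68
top sil [ 536.7 -288.3    6. ] 0.74
side [ 543.7 -296.7    0. ] 0.57
side sil [ 545.2 -302.5    6. ] 0.59
target [ 543. -284.  140.] delta [-0.9618  0.12    0.1358] roll 0.001 t 8.57 vise now [ -1.3  40.4 195.1] F [-0.8 -0.2 -1.5] gap 59.5
```

Emit:
arm_command([
  [-0.06,0.01,0],
  [-0.14,0.02,0],
  [-0.22,0.03,0],
  [-0.3,0.04,0],
  [-0.38,0.05,0],
  [-0.46,0.06,0],
  [-0.54,0.07,0],
  [-0.62,0.08,0],
  [-0.7,0.09,0],
  [-0.78,0.1,0],
  [-0.86,0.11,0.04],
  [-0.92,0.12,0.08],
  [-0.96,0.12,0.12],
  [-0.98,0.12,0.14],
  [-0.98,0.12,0.14],
  [-0.98,0.12,0.14],
], jaw=[0.2,0.2,0.2,0.2,0.2,0.2,0.2,0.2,0.2,0.2,0.2,0.2,0.2,0.2,0.2,0.2], roll=[0,0,0,0,0,0,0,0,0,0,0,0,0,0,0,0])

```text
time: 9.9
tool_pos: [541.9, -290.4, 137.1]
tcp_rot: [180.0, -0.2, 87.1]
ft_force: [-0.0, 0.8, -2.2]
finger_gap: 59.4
```

```bash
python3 - <<'E'
from h import *
save('side','s8.png',(160,220,420,415),3)
go([542,-292,66],world=True);print(r.sense()['tcp_rot'])
E
```

```text
target [ 542. -292.   66.] delta [-0.005  -0.002   0.1808] roll 0.002 t 9.95 vise now [  47.3 -350.4  138.3] F [ 0.2 -0.7 -1. ] gap 58.9
[179.86897679  -0.18818439  87.17803874]
```

View pics/s8.png

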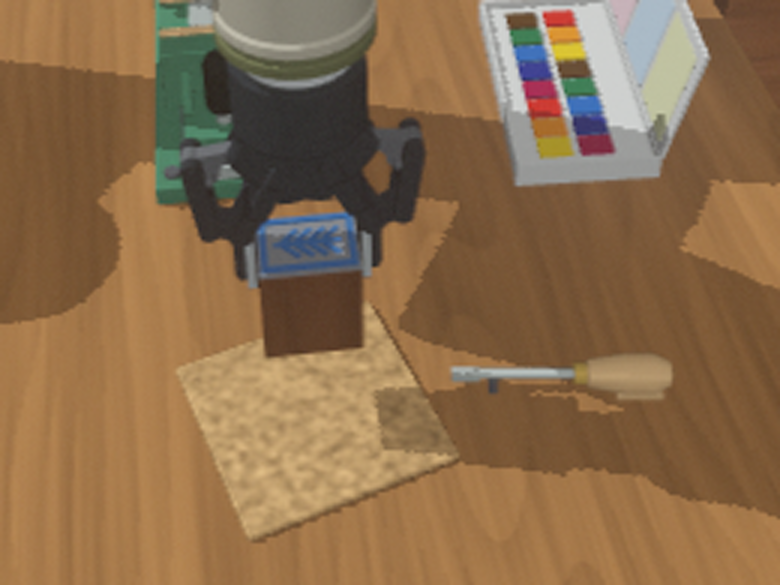

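The block hangs upright above the board, so I lower it.

Emit:
arm_command([
  [0,0,0.04],
  [0,0,0.09],
  [0,0,0.13],
  [0,0,0.155],
  [0,0,0.17],
  [0,0,0.175],
  [0,0,0.18],
  [0,0,0.183],
  [0,0,0.186],
  [0,0,0.187],
  [0,0,0.187],
], jaw=[0.2,0.2,0.2,0.2,0.2,0.2,0.2,0.2,0.2,0.2,0.2], roll=[0,0,0,0,0,0,0,0,0,0,0])

```text
time: 10.87
tool_pos: [543.1, -290.3, 64.0]
tcp_rot: [179.8, -0.2, 87.2]
ft_force: [-0.3, 0.1, -2.2]
finger_gap: 59.5
```

Emit:
arm_command([
  [0,0,0.002],
  [0,0,0.003],
  [0,0,0.004],
  [0,0,0.005],
  [0,0,0.005],
  [0,0,0.005],
], jaw=[0.2,0.2,0.2,0.2,0.2,0.2], roll=[0,0,0,0,0,0])

```text
time: 11.37
tool_pos: [543.4, -290.6, 63.6]
tcp_rot: [179.8, -0.1, 87.2]
ft_force: [-4.1, 3.1, 9.8]
finger_gap: 59.9
```

Contact: 9.8 N upwards. I release and rise.

Emit:
arm_command([
  [0,0,0],
  [0,0,0],
  [0,0,0],
  [0,0,0],
  [0,0,-0.02],
  [0,0,-0.06],
  [0,0,-0.12],
  [0,0,-0.2],
  [0,0,-0.3],
  [0,0,-0.3],
  [0,0,-0.3],
], jaw=[0.5,0.8,1,1,1,1,1,1,1,1,1], roll=[0,0,0,0,0,0,0,0,0,0,0])

```text
time: 12.28
tool_pos: [545.1, -292.2, 188.3]
tcp_rot: [179.4, 0.1, 87.2]
ft_force: [0.0, 0.8, -0.4]
finger_gap: 85.2
```

```bash
python3 - <<'E'
from h import *
save('side','s9.png',(160,180,420,415),3)
go([0,-150,182]);go([-.4,98,200])
E
```

```text
target [505.6 -87.7 182. ] delta [ 0.5039 -0.1205  0.0083] roll 0.002 t 12.33 vise now [  48.4 -351.5  185.5] F [-0.5 -0.5 -1. ] gap 85.7
target [517.8 160.  200. ] delta [ 1.1239 -0.1204 -0.0363] roll 0.002 t 12.33 vise now [  48.4 -351.5  185.5] F [-0.5 -0.5 -1. ] gap 85.7
```

View pics/s9.png

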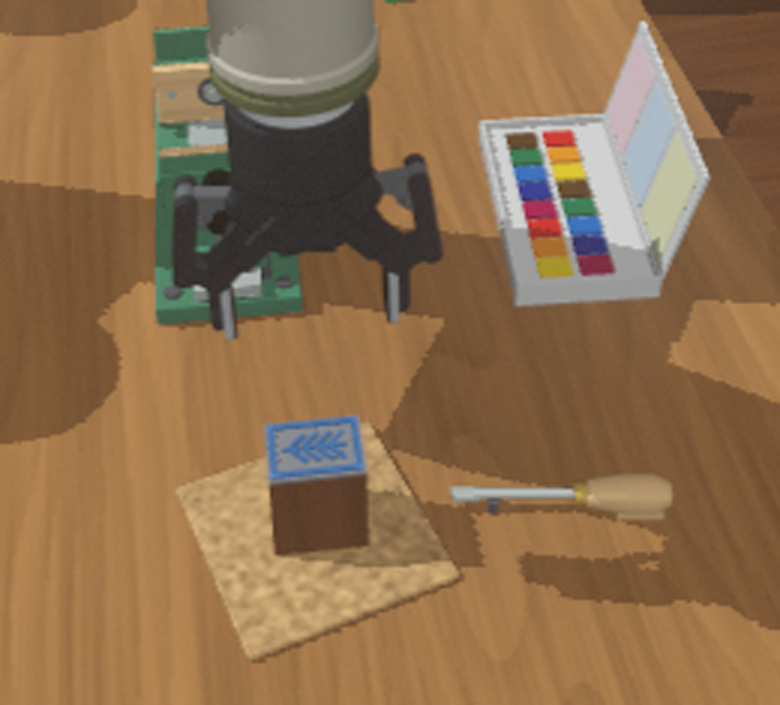

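The block stands upright in the middle of the board. With the arm away, I take another look at the bolt from above.

```bash
python3 - <<'E'
from h import *
p=np.load('p.npy')
im=np.mean([snapshot('top')[246:266,216:238].astype(float) for _ in range(2)],0)
for c in(0,1,2):print('RGB'[c]);print(im[3:15,6:15,c].round().astype(int))
bg=im[:,4:5];  # chroma: red-ness
a=im[2:16,7:13].sum(1); rg=a[:,0]/a[:,1]; yb=a[:,:2].mean(1)-a[:,2]
print('R/G',rg.round(2));print('yb',yb.round())
for n in('top',):
  for k in spotter.pinpoint(n,'bolt_mark')[:2]+spotter.pinpoint(n,'bolt_head')[:2]: print(k['centre'],k['conf'])
overlay('top',p,POLY[:4]+POLY[6:],'o5.png',(200,225,325,290),6)
E
```

```text
R
[[ 55  62  66  66  66  66  66  64  62]
 [ 56  64  72  78  81  80  74  69  65]
 [ 57  70  84  98 104 102  92  80  71]
 [ 60  75  97 115 121 118 107  93  82]
 [ 63  83 110 129 134 131 123 113  98]
 [ 68  94 128 149 153 148 141 133 116]
 [ 70 104 146 170 173 166 158 148 129]
 [ 71 108 155 181 186 179 168 154 133]
 [ 70 105 150 177 184 178 164 148 126]
 [ 68  92 128 153 161 157 143 124 107]
 [ 65  76  95 112 120 118 107  92  84]
 [ 64  66  72  77  80  80  76  71  73]]
G
[[104 114 118 118 118 119 119 117 114]
 [104 114 117 116 116 116 117 117 116]
 [104 114 115 112 110 111 112 113 115]
 [106 114 112 107 103 102 105 109 114]
 [109 114 108  99  94  96 107 116 120]
 [112 114 110 105 100 104 120 133 132]
 [114 120 127 132 130 129 140 148 144]
 [117 126 141 152 152 150 153 156 150]
 [118 127 142 154 157 154 154 153 147]
 [118 125 135 144 146 144 141 139 138]
 [119 121 125 130 130 128 127 126 129]
 [119 120 120 121 121 121 121 121 124]]
B
[[ 81  90  93  92  92  93  94  92  90]
 [ 81  89  90  88  88  88  90  92  92]
 [ 81  88  85  78  74  77  82  89  92]
 [ 83  87  80  67  60  65  80  92  96]
 [ 85  86  76  58  52  66  92 108 108]
 [ 88  86  75  60  54  76 109 128 123]
 [ 89  88  80  70  68  90 124 142 135]
 [ 90  90  86  80  80 100 131 148 140]
 [ 91  92  88  84  85 100 126 141 135]
 [ 92  92  90  86  86  93 110 121 121]
 [ 92  92  91  90  88  90  96 102 106]
 [ 93  92  92  92  90  91  93  95  97]]
R/G [0.54 0.56 0.64 0.81 0.98 1.15 1.24 1.18 1.12 1.08 1.   0.83 0.63 0.55]
yb [-10.  -3.  40. 126. 200. 234. 273. 327. 358. 348. 277. 148.  38.  -5.]
[223.7, 251.8] 0.37
[229.0, 254.4] 0.47
```

View pics/o5.png

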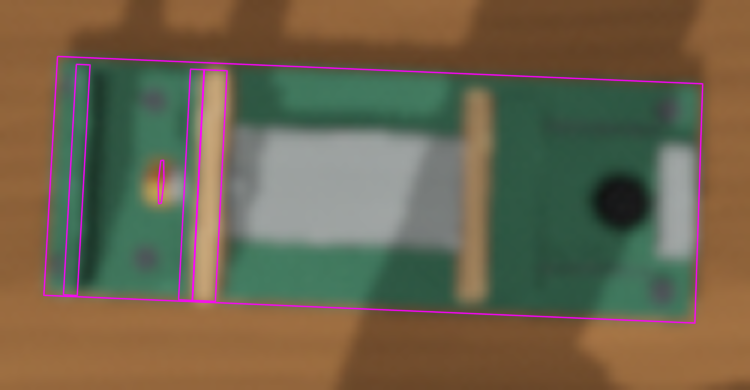

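Emit:
arm_command([
  [0.1,-0.01,-0.03],
  [0.2,-0.02,-0.03],
  [0.3,-0.03,-0.03],
  [0.4,-0.04,-0.03],
  [0.5,-0.06,-0.03],
  [0.6,-0.07,-0.03],
  [0.7,-0.08,-0.03],
  [0.8,-0.09,-0.03],
  [0.9,-0.1,-0.03],
  [0.98,-0.11,-0.03],
  [1,-0.12,-0.03],
  [1,-0.12,-0.03],
  [1,-0.12,-0.03],
], jaw=[0.5,0,0,0,0,0,0,0,0,0,0,0,0], roll=[0,0,0,0,0,0,0,0,0,0,0,0,0])

```text
time: 13.67
tool_pos: [513.5, 111.4, 194.5]
tcp_rot: [-180.0, -0.2, 87.3]
ft_force: [-0.3, 0.2, -0.3]
finger_gap: 42.6
```

```bash
python3 - <<'E'
from h import *
go([-.4,99,130])
E
```

```text
target [517.8 161.  130. ] delta [0.1238 0.005  0.1616] roll 0.004 t 13.67 vise now [ -2.2  49.3 194.5] F [-0.3  0.2 -0.3] gap 42.6
```

Emit:
arm_command([
  [0.06,0.002,0],
  [0.12,0.005,0.02],
  [0.124,0.005,0.08],
  [0.124,0.005,0.14],
  [0.124,0.005,0.162],
  [0.124,0.005,0.162],
  [0.124,0.005,0.162],
  [0.124,0.005,0.162],
  [0.124,0.005,0.162],
], jaw=[0,0,0,0,0,0,0,0,0], roll=[0,0,0,0.004,0.004,0.004,0.004,0.004,0.004])

```text
time: 14.42
tool_pos: [519.1, 160.7, 131.7]
tcp_rot: [179.9, -0.2, 87.0]
ft_force: [-0.4, 0.3, -0.5]
finger_gap: 42.4
```

```bash
python3 - <<'E'
from h import *
go([-.4,99,64])
save('top','t10.png',(190,215,340,300),5);save('side','s10.png',(190,135,290,285),4)
E
```

```text
target [517.8 161.   64. ] delta [ 0.     -0.0037  0.1693] roll -0.002 t 14.42 vise now [  0.9  98.7 131.7] F [-0.4  0.3 -0.5] gap 42.4
```

View pics/s10.png

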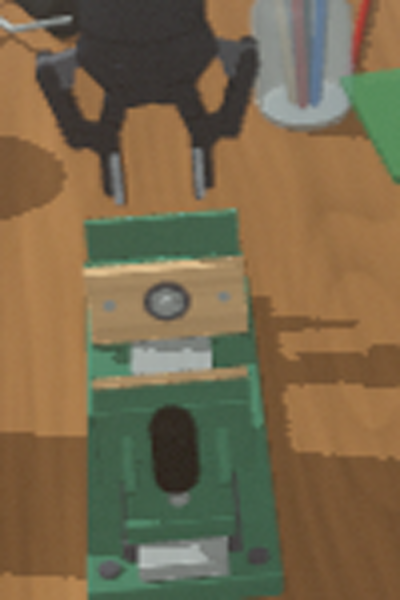

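View pics/t10.png

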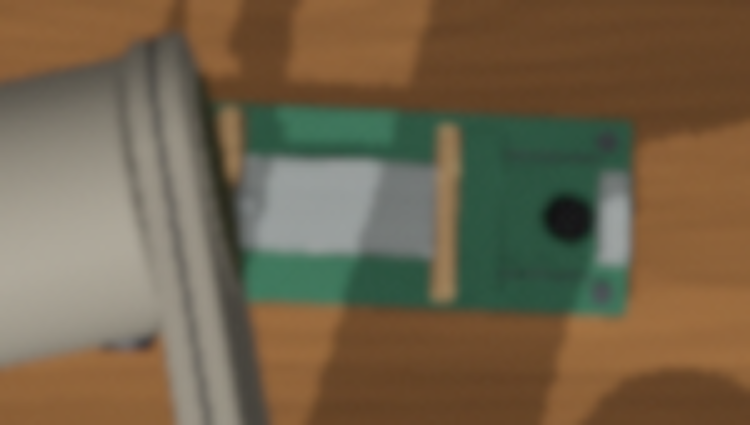

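The nut shows on the liner face at about (166,301) in the crop. I compare it with the predicted position.

```bash
python3 - <<'E'
from h import *
p=np.load('p.npy')
q=lambda P:((proj('side',V(p,P))-[190,135]+.5)*4).round(1).tolist()
im=cv2.resize(snapshot('side')[135:285,190:290],None,fx=4,fy=4,interpolation=cv2.INTER_CUBIC)
print('nut',q([[0,62,60],[0,65,60]]),'grip',q([[0,-110,106],[0,-110,82]]),'liner',q([[-50,65,84],[50,65,84],[-50,131,84],[50,131,84]]))
g=im.astype(float).mean(2)
print('row 265',[(i,int(g[275,i])) for i in range(74,104,3)],[(i,int(g[275,i])) for i in range(230,262,3)])
big=cv2.resize(im[240:340,70:260],None,fx=4,fy=4);cv2.imwrite('pics/n.png',big[:,:,::-1])
E
```

```text
nut [[166.2, 307.7], [166.0, 305.0]] grip [[170.4, 418.7], [173.6, 452.5]] liner [[82.9, 280.0], [242.9, 267.5], [82.9, 223.2], [236.3, 211.6]]
row 265 [(74, 124), (77, 123), (80, 128), (83, 143), (86, 159), (89, 162), (92, 164), (95, 166), (98, 168), (101, 167)] [(230, 130), (233, 132), (236, 131), (239, 128), (242, 120), (245, 105), (248, 106), (251, 110), (254, 110), (257, 112), (260, 114)]
```

View pics/n.png

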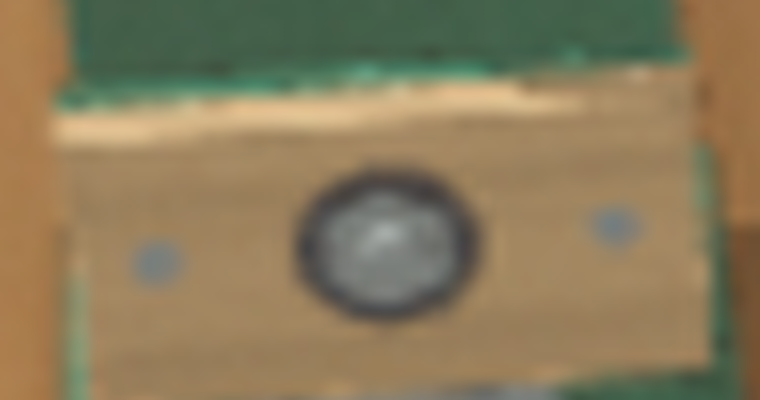

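Emit:
arm_command([
  [0,-0.002,0.02],
  [0,-0.002,0.04],
  [0,-0.002,0.06],
  [0,-0.002,0.08],
  [0,-0.002,0.1],
  [0,-0.002,0.115],
  [0,-0.002,0.13],
  [0,-0.002,0.145],
  [0,-0.002,0.16],
  [0,-0.002,0.168],
  [0,-0.002,0.168],
], jaw=[0,0,0,0,0,0,0,0,0,0,0], roll=[0,0,0,0,0,0,0,0,0,0,0], force=20)

```text
time: 15.48
tool_pos: [517.3, 161.2, 62.9]
tcp_rot: [180.0, -0.2, 87.1]
ft_force: [-0.3, 0.1, -0.2]
finger_gap: 43.0
```

```bash
python3 - <<'E'
from h import *
go([0,99,64])
save('side','s11.png',(190,135,290,285),4)
E
```

```text
target [518.2 161.   64. ] delta [-0.0003  0.0022 -0.0028] roll -0.001 t 15.48 vise now [-0.9 99.1 62.9] F [-0.3  0.1 -0.2] gap 43.0
```

View pics/s11.png

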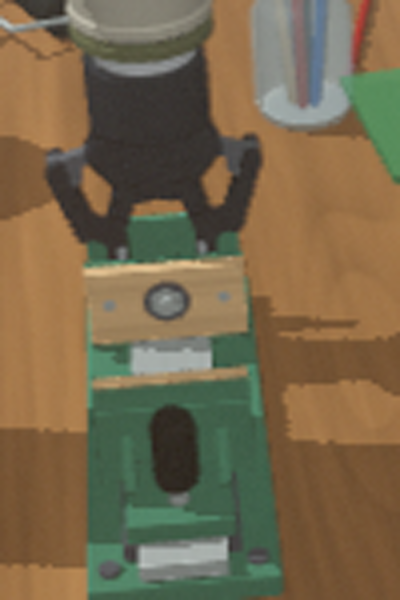

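The force is zero and the fingers straddle the head. I close in stages and watch the side force.

Emit:
arm_command([
  [0,0.001,0],
  [0,0.001,0],
  [0,0.001,0],
  [0,0.001,0],
  [0,0.001,0],
  [0,0.001,0],
  [0,0.001,0],
], jaw=[-0.1,-0.2,-0.3,-0.36,-0.4,-0.4,-0.4], roll=[0,0,0,0,0,0,0])

```text
time: 16.12
tool_pos: [518.1, 161.2, 63.6]
tcp_rot: [179.9, -0.2, 87.1]
ft_force: [0.2, 0.4, 0.2]
finger_gap: 25.5
```

```bash
python3 - <<'E'
from h import *
for i in range(4): go([0,99,64]); snapshot('side')
E
```

```text
target [518.2 161.   64. ] delta [-0.0006  0.0003 -0.0011] roll -0.001 t 16.12 vise now [-0.1 99.2 63.6] F [0.2 0.4 0.2] gap 25.5
target [518.2 161.   64. ] delta [-0.0007  0.0003 -0.0011] roll -0.001 t 16.17 vise now [-0.1 99.3 63.6] F [-0.5  0.9 -0.3] gap 25.9
target [518.2 161.   64. ] delta [-0.0006  0.0003 -0.0012] roll -0.001 t 16.22 vise now [-0.1 99.2 63.5] F [ 0.1  0.9 -0.4] gap 25.9
target [518.2 161.   64. ] delta [-0.0006  0.0004 -0.0013] roll -0.001 t 16.27 vise now [-0.2 99.2 63.5] F [-0.8 -0.   0.4] gap 25.7
```

The gap is 25.5 with no contact. I probe +1.6 mm, then -1.6 mm.

Emit:
arm_command([
  [0,0.001,0],
  [0,0.002,0],
  [0,0.003,0],
  [0,0.004,0],
  [0,0.004,0],
], jaw=[-0.4,-0.4,-0.4,-0.4,-0.4], roll=[0,0,0,0,0])

```text
time: 16.73
tool_pos: [519.8, 161.1, 63.5]
tcp_rot: [179.9, -0.2, 87.1]
ft_force: [0.2, 0.3, -0.4]
finger_gap: 25.9
```

Emit:
arm_command([
  [0,-0.002,0],
  [0,-0.004,0],
  [0,-0.005,0],
  [0,-0.006,0],
  [0,-0.007,0],
  [0,-0.008,0],
  [0,-0.008,0],
  [0,-0.008,0],
], jaw=[-0.4,-0.4,-0.4,-0.4,-0.4,-0.4,-0.4,-0.4], roll=[0,0,0,0,0,0,0,0])

```text
time: 17.4
tool_pos: [516.6, 161.3, 63.5]
tcp_rot: [179.9, -0.2, 87.1]
ft_force: [-0.1, -0.3, 0.0]
finger_gap: 25.9
```

There is no contact at ±1.6 mm, so the head is centred to about 0.6 mm. I return to x 518.2 and close gently.

Emit:
arm_command([
  [0,0.004,0],
  [0,0.004,0],
  [0,0.004,0],
  [0,0.004,0],
  [0,0.004,0],
  [0,0.004,0],
  [0,0.004,0],
  [0,0.004,0],
  [0,0.004,0],
  [0,0.004,0],
], jaw=[-0.4,-0.4,-0.42,-0.44,-0.46,-0.48,-0.5,-0.52,-0.54,-0.54], roll=[0,0,0,0,0,0,0,0,0,0], force=20)

```text
time: 18.23
tool_pos: [517.9, 161.2, 63.5]
tcp_rot: [180.0, -0.2, 87.1]
ft_force: [-1.1, 0.2, 1.0]
finger_gap: 19.7
```

```bash
python3 - <<'E'
from h import *
for i in range(5): go([0,99,64]); snapshot('top')
for t in (0,.1,.2,.3,.4): print(t,22*np.cos(np.pi/6-t))
save('top','t12.png',(190,215,340,300),5)
E
```

```text
target [518.2 161.   64. ] delta [-0.0006  0.0007 -0.0013] roll -0.001 t 18.23 vise now [-0.3 99.2 63.5] F [-1.1  0.2  1. ] gap 19.7
target [518.2 161.   64. ] delta [-0.0006  0.0006 -0.0012] roll -0.001 t 18.28 vise now [-0.2 99.3 63.5] F [-1.7  0.4  1.5] gap 19.5
target [518.2 161.   64. ] delta [-0.0006  0.0006 -0.0012] roll -0.001 t 18.33 vise now [-0.3 99.2 63.5] F [-1.6 -0.1  1.3] gap 19.5
target [518.2 161.   64. ] delta [-0.0006  0.0006 -0.0012] roll -0.001 t 18.38 vise now [-0.2 99.2 63.5] F [-2.1  0.6  1.9] gap 19.9
target [518.2 161.   64. ] delta [-0.0006  0.0007 -0.0013] roll -0.001 t 18.43 vise now [-0.3 99.2 63.5] F [-2.9 -0.1  1.8] gap 19.7
0 19.052558883257653
0.1 20.055543031161324
0.2 20.858138822578745
0.3 21.452326985664975
0.4 21.832170588706944
```

Emit:
arm_command([
  [0,0,0],
  [0,0,0],
  [0,0,0],
], jaw=[-0.55,-0.56,-0.56], roll=[0,0,0])

```text
time: 18.78
tool_pos: [517.9, 161.2, 63.5]
tcp_rot: [180.0, -0.2, 87.1]
ft_force: [-3.2, -0.2, 2.2]
finger_gap: 18.7
```

View pics/t12.png

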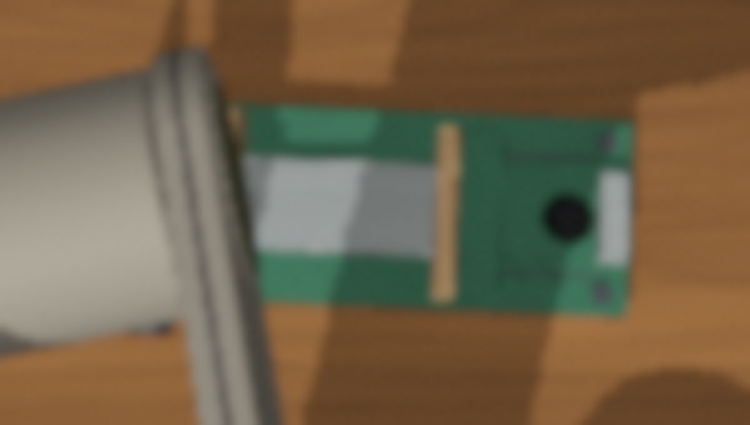

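Emit:
arm_command([
  [0,0,0],
  [0,0,0],
  [0,0,0],
  [0,0,0],
  [0,0,0],
  [0,0,0],
], jaw=[-0.57,-0.58,-0.59,-0.6,-0.6,-0.6], roll=[0,0,0,0,0,0])

```text
time: 19.28
tool_pos: [518.0, 161.2, 63.6]
tcp_rot: [180.0, -0.2, 87.1]
ft_force: [-2.0, -0.5, 3.1]
finger_gap: 18.9
```

```bash
python3 - <<'E'
from h import *
for i in range(4): go([0,99,64]); snapshot('top')
print(r.sense()['wrist_torque'],[ (k['centre'],k['conf']) for k in spotter.pinpoint('top','bolt_mark')])
E
```

```text
target [518.2 161.   64. ] delta [-0.0006  0.0006 -0.0011] roll -0.001 t 19.28 vise now [-0.2 99.2 63.6] F [-2.  -0.5  3.1] gap 18.9
target [518.2 161.   64. ] delta [-0.0007  0.0006 -0.0011] roll -0.001 t 19.33 vise now [-0.2 99.3 63.6] F [-3.2 -1.1  2.3] gap 19.0
target [518.2 161.   64. ] delta [-0.0006  0.0006 -0.0011] roll -0.001 t 19.38 vise now [-0.2 99.3 63.6] F [-2.7 -0.4  2.3] gap 18.2
target [518.2 161.   64. ] delta [-0.0005  0.0006 -0.0011] roll -0.001 t 19.43 vise now [-0.2 99.2 63.6] F [-3.1  0.7  2.3] gap 18.7
[-0.05054317  0.48475585  0.0666021 ] []
```

The fingers have stalled at a gap of 18.7 mm, so the head is clamped and the net side force is only about 3 N. I raise the grip moderately.

Emit:
arm_command([
  [0,0,0],
  [0,0,0],
  [0,0,0],
  [0,0,0],
], jaw=[-0.6,-0.6,-0.6,-0.6], roll=[0,0,0,0], force=26)

```text
time: 19.87
tool_pos: [518.0, 161.2, 63.6]
tcp_rot: [180.0, -0.2, 87.1]
ft_force: [-2.5, -0.3, 3.1]
finger_gap: 18.5
```

Emit:
arm_command([
  [0,0,0],
  [0,0,0],
  [0,0,0],
  [0,0,0],
  [0,0,0],
  [0,0,0],
], jaw=[-0.7,-0.7,-0.7,-0.7,-0.7,-0.7], roll=[0,0,0,0,0,0], force=34)

```text
time: 20.37
tool_pos: [518.0, 161.2, 63.6]
tcp_rot: [180.0, -0.2, 87.1]
ft_force: [-3.9, -0.2, 4.1]
finger_gap: 18.1
```

```bash
python3 - <<'E'
from h import *
for i in range(4): go([0,99,64]); snapshot('top')
save('side','s13.png',(140,135,340,285),4);save('side','s14.png',(160,290,420,415),3)
E
```

```text
target [518.2 161.   64. ] delta [-0.0006  0.0006 -0.0009] roll -0.001 t 20.37 vise now [-0.2 99.2 63.6] F [-3.9 -0.2  4.1] gap 18.1
target [518.2 161.   64. ] delta [-0.0006  0.0006 -0.001 ] roll -0.001 t 20.42 vise now [-0.2 99.2 63.6] F [-3.2  0.3  3.7] gap 18.2
target [518.2 161.   64. ] delta [-0.0006  0.0006 -0.001 ] roll -0.001 t 20.47 vise now [-0.2 99.2 63.6] F [-3.9 -0.4  3.4] gap 18.2
target [518.2 161.   64. ] delta [-0.0007  0.0005 -0.0009] roll -0.001 t 20.52 vise now [-0.2 99.3 63.6] F [-2.7 -0.7  4.1] gap 17.6
```

View pics/s13.png

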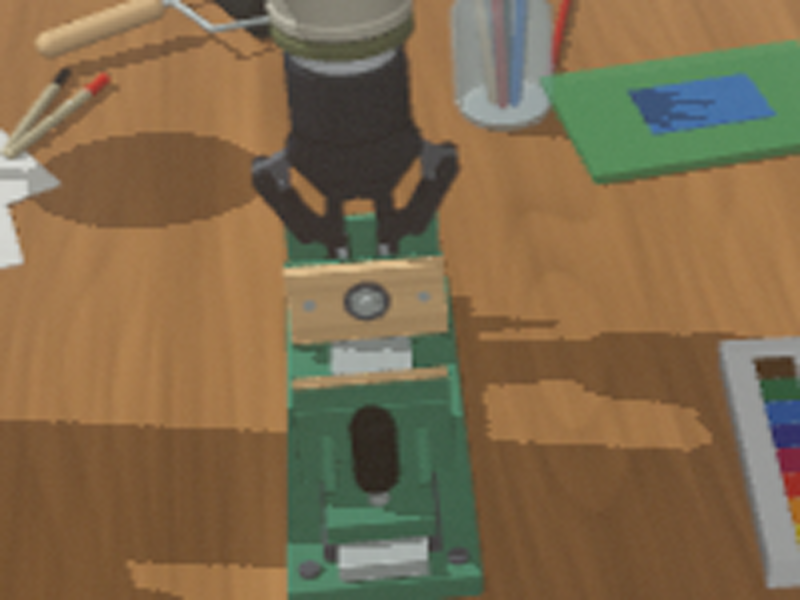

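View pics/s14.png

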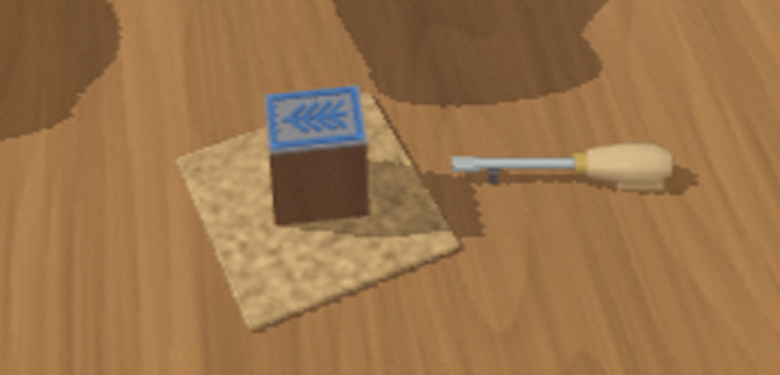

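The block is upright on the board, the jaw is open, the bystanders are unmoved and the grip is steady, so I hand in.

```bash
python3 -c "
from h import *
print(r.hand_in()); s=r.sense(); print(s['time'],s['finger_gap'],s['ft_force'])"
```

```text
the job is handed in; nothing more can be done
None
the job is handed in; nothing more can be done
```

The job is handed in with the bolt head still held, but I can't confirm that the bolt stayed within 13 degrees of its start. It may have turned past that while the fingers closed.

**Last checks that were fine (about 20 s on the clock)**
- **Jaw:** it was slid about 60 mm by the arm's own measurement, and the pictures show it still open.
- **Block:** it stands upright and released near the middle of the cork board in the last side view.
- **Bolt head:** it is clamped from both sides across vise x at a 34 N grip setting. The fingers stalled at about 18 mm although told to close further. The net side force is only 3–4 N, so I take both sides to be well over 10 N, but the force on each side can't be read directly.
- **Bystanders:** the gouge looks unmoved in the last pictures. The pen jar and paint box are only partly in view there and look in place. The arm never went near any of them.

**Check that disagreed**
- **Bolt angle:** before gripping, I estimated from the top camera that the bolt stood at about +0.2 rad, with readings from 0.2 to 0.38.
- **What the grip shows:** the finger gap points to the head now sitting nearly square, at about 19 mm wide. So the bolt probably turned by roughly its starting angle as the fingers closed.
- **Why it could happen:** the moves allow no lean of the gripper, so I couldn't match the bolt's angle.
- **Not verified:** the limit is about 0.227 rad (13 degrees), so a 0.2 rad turn would pass, but the larger readings would not. The arm hid the red mark once the fingers were down, and I did not open the grip to look again.

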